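# Put the stationery back in its holders

## Robot

A 7-joint arm with a two-finger parallel gripper is mounted at the origin on the work surface. World frame = base frame: x ahead of the robot, y to its left, z up, the work surface at z = 0. Lengths are in mm, angles in degrees, forces in N, time in s.
With the tool pointing down it reaches from about 350 to 900 mm from the base axis. Payload 8.1 kg.
Tool frame: the origin (TCP) lies midway between the tips of the shut fingers; the grasp point (between the pads) lies 19 mm behind it; z points along the fingers, y is the direction in which the jaws open and shut (so a half turn about z gives the same grasp; the last joint's range is limited). The gripper opens to 92 mm and grips with 3 to 60 N. Pads are 19 mm wide; open, the fingers measure 130 mm over their backs; the gripper's body (75 mm by 190 mm) begins 47 mm behind the grasp point.
Start: joints at [66.773, 24.895, 1.432, 90.138, -0.665, 64.973, -4.303], TCP at [186.347, -596.587, 226.742] pointing down, gripper open.
Joint ranges: [-149.89, 149.89], [-25.12, 119.58], [-72.63, 75.52], [4.76, 147.25], [-75.54, 255.54], [6.69, 114.76], [-157.13, 157.13]. Speed limits (degrees/s): [127.2, 127.2, 172.46, 172.46, 180, 180, 180].

## Interface

Orientations are given as [roll, pitch, yaw] about the fixed x, y, z axes, in that order (R = Rz(yaw) Ry(pitch) Rx(roll)).
In Python, from bench import * gives the robot as it stands.
- The arm moves only by the tool send_rows, never from a script. Its argument "deltas" is a list that holds one entry, the list of rows, each a list of 7 numbers: the turn, a rotation vector about the tool's x, y, z in degrees, then the shift along the tool's x, y, z in m, then the closure, from -1 (fully open) to 1 (shut), so that 0 is half open. In form: [[[wx, wy, wz, x, y, z, gripper], ...]]. A call has exactly 8 rows; each row is the pose to reach, as a shift and turn from the pose measured when the call began, along the tool's axes at that moment; what a row does not reach only later rows make up. A row lasts 1/8 s, in which the tool goes at most 62.5 mm and 10.7 degrees, less where a joint would pass 70% of its speed; a pose out of reach is approached as far as the arm can. A call with a gripper value outside its range is refused whole. The fingers move at their own pace and stop on an object; "force" is the grip in N (left out, the last holds). Time passes only in rows, so rows that repeat a pose let the fingers close, or fill a call up. It gives the time, the measured TCP pose, the force and the opening at its end, in the units of the state.
- observe(): the state, without advancing time (a new reading comes with each control period).
- snapshot(name): name is "side" or "top"; returns the picture (384x512x3 uint8, red, green, blue); there is no depth.
- camera_params(name): a dict with "camera_matrix" (3x3 intrinsics, pixels), "world_to_cam" (4x4, takes a point from world to camera coordinates). Camera axes: x right, y up, looking along -z (the intrinsics and any distortion apply to the point x, -y, -z); pixel columns grow to the right and rows downward; lengths in mm; the calibration is good to about 2 mm. A picture is of the moment at which its call begins. camera_params takes no time and is no camera call.
- close_job(): hands the job in, once; it reports no verdict.
Trained networks look in the newest picture that a camera, given by its name, has taken for a name from the list of things; names that differ only in an ending like _2 or _b are one class to them, and where a whole thing is asked for, a point or a joint stands for the part that bears it (a point fixed in the world has none). Each returns a list of dicts, best first, with "confidence" (0 to 1); they miss things now and then, are a little off and sometimes report something else, mostly with a low value. They report only what shows in the picture. A call takes as long as a camera call. They do not tell look-alikes from the thing itself.
- boxes_of(camera, label): "rect" ([left, top, width, height] in pixels, round what is visible of it).
- mark_of(camera, label): "position" ([row, column] in pixels: a listed point, or the origin of a listed thing).
The state is a dict: "time_s": time; "qpos": joint angles; "dq": joint speeds; "effort": joint torques, N m; "tool_pos": TCP position; "tcp_rot": TCP orientation; "force": force on the tool from outside, world axes, zero at the start; "torque": the same for the moment, N m; "width": opening from 0.0 (shut) to 1.0 (fully open).
Only numpy, scipy, OpenCV 4.12 (cv2) and the standard library are available. Lean on these libraries where they do the work, as an engineer would, in place of code of your own. Each camera call takes 0.05 s, during which the arm holds its last target. There are 200 camera calls.

## Task

Tidy the desk: put each of the four stray items into the dark grey holder made for it: the stapler in the long tray, the stamp standing in the square tray, the large tape roll in the large round dish and the small tape roll in the small round dish. Each must end upright and flat on the floor of its holder, inside the rim, and the mug must stay where it stands.

Things in the scene. Friction and masses are not known exactly. Their poses are not given: they have to be found in the camera images.
- stapler: Black desk stapler lying on its base, 100 mm long (its x), 32 mm wide (its y) at the 8 mm thick base, 46 mm high. The upper arm to grip is 26 mm wide, from 24 to 46 mm above the underside. Origin at the centre of its underside, z up. May lie either way round in its tray.
- stamp: Wooden rubber stamp, standing: square foot 46 x 46 mm (sides along its x and y), 12 mm thick, with a round upright handle on its centre, 26 mm in diameter from 28 to 60 mm height, 66 mm high in all. Origin at the centre of its underside, z up.
- large_roll: Large roll of brown parcel tape lying flat: 60 mm outer diameter, about 32 mm hole, 25 mm high. Origin at the centre of its underside, z up its axis.
- small_roll: Small roll of the same brown tape lying flat: 40 mm outer diameter, about 20 mm hole, 25 mm high. Origin at the centre of its underside, z up its axis.
- long_tray: Long tray for the stapler, inside 118 mm (its x) by 50 mm (its y). Dark grey plastic, fixed to the desk. Floor 3 mm thick, rim 4 mm thick, rim top 10 mm above the desk. Origin at the centre of its underside on the desk, z up.
- square_tray: Square tray for the stamp, inside 62 x 62 mm (sides along its x and y). Dark grey plastic, fixed to the desk. Floor 3 mm thick, rim 4 mm thick, rim top 10 mm above the desk. Origin at the centre of its underside on the desk, z up.
- large_dish: Large round dish for the large tape roll, inside diameter 76 mm. Dark grey plastic, fixed to the desk. Floor 3 mm thick, rim 4 mm thick, rim top 10 mm above the desk. Origin at the centre of its underside on the desk, z up.
- small_dish: Small round dish for the small tape roll, inside diameter 56 mm. Dark grey plastic, fixed to the desk. Floor 3 mm thick, rim 4 mm thick, rim top 10 mm above the desk. Origin at the centre of its underside on the desk, z up.
- mug: White mug, 70 mm across, 75 mm high, with a handle at its y side, standing in the middle among the things; not to be moved. Origin at the centre of its underside.
There are look-alikes about, which are no part of the job. What is shaped like the large_dish but green is not meant.

How it is judged:
By the outcome, as a careful person would: the job done as asked, in the order asked, and still so for the second after the job is handed in, with the robot touching nothing.
It also fails if it takes over 118 s, if anything falls off the work surface, if the arm or the gripper's body presses on something with over 40 N, if the wrist force passes 120 N, or if a joint passes its speed limit or range.

## Working session

There is one attempt and no reset: what is moved stays moved. The work goes in short steps, Python scripts to look and compute and a tool call to move; the robot and the scene stay as the last step left them, time stands still between calls to the robot, and variables do not carry over. Pictures are saved under pics/ and viewed, about 12 in all and at most 16, crops included, and the job is handed in when it is done.

Besides the shell and the picture viewer there is one more tool, called as name(argument=value, ...), one argument or row to a line, values as JSON. send_rows: Moves the arm, as the interface text tells. Its arguments: {"type":"object","properties":{"deltas":{"type":"array"},"force":{"type":"number"}},"required":["deltas"]}

```bash
mkdir -p pics; ls; python3 - <<'E'
from bench import *
import cv2,numpy as np
print(observe())
for c in ("top","side"):
    im=snapshot(c); cv2.imwrite(f"pics/{c}0.png",cv2.resize(im[:,:,::-1],(800,600),interpolation=cv2.INTER_CUBIC))
    p=camera_params(c); print(c,{k:np.round(v,3).tolist() if hasattr(v,'shape') or isinstance(v,list) else v for k,v in p.items()})
    for l in "stapler stamp large_roll small_roll long_tray square_tray large_dish small_dish mug".split():
        print(l,[([round(float(x)) for x in d["position"]],round(float(d["confidence"]),2)) for d in mark_of(c,l)], [([round(float(x)) for x in d["rect"]],round(float(d["confidence"]),2)) for d in boxes_of(c,l)])
E
```

```text
pics
{'time_s': 0.0, 'qpos': array([66.77283961, 24.93409421,  1.43302744, 90.18762059, -0.66425786,
       64.9738884 , -4.30163528]), 'dq': array([ 0.09931849, -0.09657538, -0.14314227, -0.01247657,  0.03807478,
        0.07651882, -0.07802474]), 'effort': array([ 1.09378521e-03, -6.67838144e+01,  9.86136161e-01, -3.14457321e+01,
       -6.02897652e-02,  4.30510368e-02,  1.27698445e-04]), 'tool_pos': array([ 186.13974515, -596.11545764,  225.9809796 ]), 'tcp_rot': array([-1.79913182e+02,  9.15222523e-03,  1.73440935e+01]), 'force': array([ 0.03355548, -0.56200018,  0.47800766]), 'torque': array([ 0.0235714 , -0.06281098, -0.01108831]), 'width': 1.001019257124838}
top {'camera_matrix': [[480.645, 0.0, 255.172], [0.0, 480.645, 181.32], [0.0, 0.0, 1.0]], 'world_to_cam': [[0.007, -1.0, 0.023, -20.144], [0.997, 0.008, 0.077, -575.871], [-0.077, 0.022, 0.997, -1380.948], [0.0, 0.0, 0.0, 1.0]]}
stapler [([249, 154], 0.97)] [([138, 233, 24, 35], 0.72)]
stamp [([157, 202], 0.6)] [([193, 150, 16, 13], 0.67)]
large_roll [([225, 279], 0.65)] [([270, 214, 20, 21], 0.59)]
small_roll [([252, 342]
[... 555 characters left out ...]
0.843], [0.182, 0.734, 0.655, -125.683], [-0.148, -0.638, 0.756, -1110.03], [0.0, 0.0, 0.0, 1.0]]}
stapler [([148, 174], 0.63)] [([160, 131, 29, 25], 0.93)]
stamp [([161, 265], 0.69)] [([258, 145, 16, 27], 0.59)]
large_roll [([235, 216], 0.84)] []
small_roll [([305, 199], 0.79)] []
long_tray [([121, 216], 0.84)] [([199, 107, 36, 25], 0.72), ([208, 222, 21, 22], 0.4)]
square_tray [([330, 280], 0.6)] [([262, 312, 34, 34], 0.95)]
large_dish [([290, 317], 0.98), ([225, 351], 0.91), ([236, 290], 0.74)] [([273, 224, 32, 26], 0.66), ([335, 214, 30, 26], 0.61), ([299, 275, 37, 29], 0.55)]
small_dish [([187, 208], 0.87)] [([198, 176, 22, 20], 0.8)]
mug [([203, 253], 0.6)] [([236, 174, 38, 39], 0.71)]
```

View pics/top0.png

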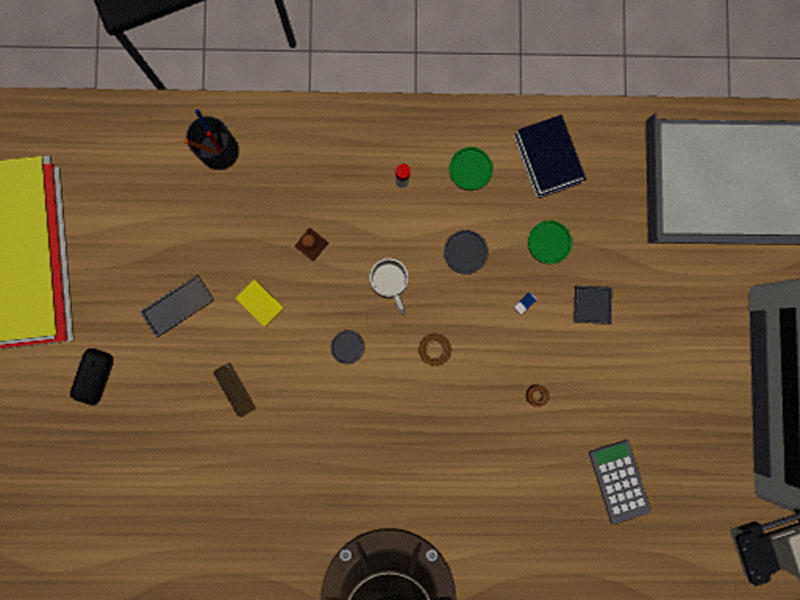

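View pics/side0.png

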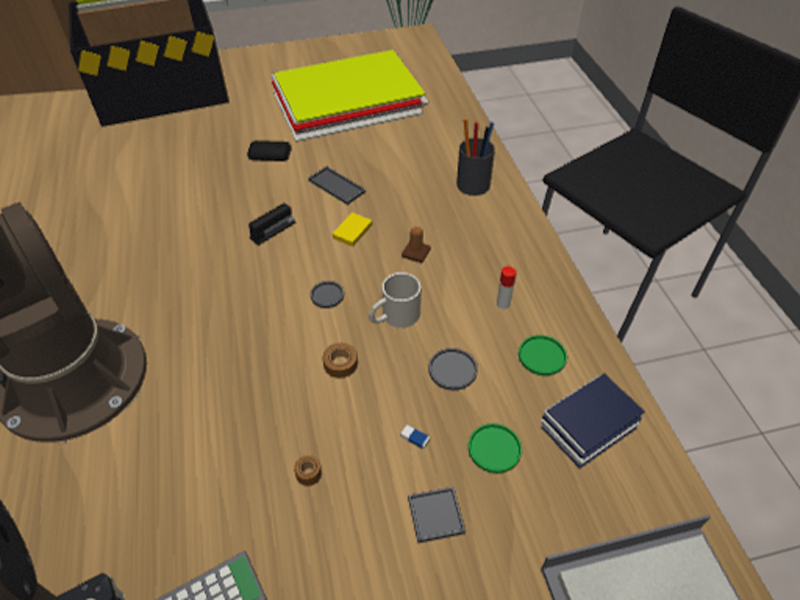

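Top view, in 512-wide pixels (row, col): stapler (249,150), stamp (156,200), large roll (224,278), small roll (252,344), long tray (195,114), square tray (195,379), small dish (222,222), mug (178,249). There are three large_dish-shaped things: grey (160,299), green (155,351) and green (108,301). The grey one fits, because green is excluded.

```bash
cat > h.py <<'E'
import numpy as np, cv2
from bench import *
def ray(c,rc):
    p=camera_params(c); K=np.array(p["camera_matrix"]); W=np.array(p["world_to_cam"]); D=p.get("dist")
    d=np.linalg.inv(K)@[rc[1],rc[0],1]; d=W[:3,:3].T@[d[0],-d[1],-d[2]]
    return -W[:3,:3].T@W[:3,3], d
def at(c,rc,z):
    o,d=ray(c,rc); return o+d*(z-o[2])/d[2]
def proj(c,P):
    p=camera_params(c); W=np.array(p["world_to_cam"]); q=W[:3,:3]@P+W[:3,3]
    u=np.array(p["camera_matrix"])@[q[0],-q[1],-q[2]]; return u[[1,0]]/u[2]
def rectify(c,im,x,y,z,half=80,s=3):
    "patch of plane z, s px/mm: column = -y, row = -x (as top view)"
    src=[];dst=[]
    for a in(-1,1):
        for b in(-1,1):
            src.append(proj(c,np.array([x+a*half,y+b*half,z]))[::-1]); dst.append([(half-b*half)*s,(half-a*half)*s])
    H=cv2.getPerspectiveTransform(np.float32(src),np.float32(dst))
    return cv2.warpPerspective(im,H,(2*half*s,2*half*s),flags=cv2.INTER_CUBIC)
E
python3 - <<'E'
from h import *
print({k for k in camera_params("top")}, ray("top",(0,0))[0].round(), ray("side",(0,0))[0].round())
T=snapshot("top"); S=snapshot("side")
its=dict(stapler=((249,150),(148,174),8,46),stamp=((156,200),(161,265),12,12),large_roll=((224,278),(230,217),25,25),small_roll=((252,344),(301,197),25,25),
 long_tray=((195,114),(118,216),10,10),square_tray=((195,379),(330,280),10,10),large_dish=((160,299),(236,290),10,10),small_dish=((222,222),(188,209),10,10),mug=((178,249),(203,253),0,0))
tiles={}
for n,(t,s,z,zz) in its.items():
    a=at("top",t,z); b=at("side",s,z)
    print(n,"top",a[:2].round(),"side",b[:2].round())
    row=[]
    for c,im in(("top",T),("side",S)):
        r=rectify(c,im,a[0],a[1],z,80,1.25); row.append(r)
    tiles[n]=np.vstack(row)
L=list(tiles)
can=np.hstack([tiles[n] for n in L[:4]]); cv2.imwrite("pics/r1.png",can[:,:,::-1])
can=np.hstack([tiles[n] for n in L[4:8]]); cv2.imwrite("pics/r2.png",can[:,:,::-1])
# segmentation of rectified patches (non-wood: far from wood hue/darker)
for n,(t,s,z,zz) in its.items():
    if n=="mug":continue
    a=at("top",t,z)
    for c,im in(("top",T),("side",S)):
        r=cv2.GaussianBlur(rectify(c,im,a[0],a[1],z,70,3),(5,5),0).astype(np.float32)
        wood=np.median(r.reshape(-1,3),0)
        k=(np.linalg.norm(r-wood,axis=2)>45).astype(np.uint8)
        m,lab,st,ce=cv2.connectedComponentsWithStats(k)
        # component nearest the centre, big enough
        j=min((i for i in range(1,m) if st[i,4]>900),key=lambda i:np.hypot(*(ce[i]-210)),default=None)
        if j is None: print(n,c,"none");continue
        pts=np.argwhere(lab==j)[:,::-1].astype(np.float32)
        (u,v),(w,h),an=cv2.minAreaRect(pts)
        e=cv2.boxPoints(((u,v),(w,h),an)); d=e[1]-e[0] if np.hypot(*(e[1]-e[0]))>np.hypot(*(e[2]-e[1])) else e[2]-e[1]
        yaw=np.degrees(np.arctan2(-d[0],-d[1]))%180
        print(n,c,"xy",(a[0]+70-v/3).round(1),(a[1]+70-u/3).round(1),"size",round(max(w,h)/3),round(min(w,h)/3),"long-axis yaw",round(yaw,1))
E
```

```text
{'world_to_cam', 'camera_matrix'} [ 468.   15. 1421.] [ 404. -747.  917.]
stapler top [377. 288.] side [376. 274.]Traceback (most recent call last):
  File "<stdin>", line 12, in <module>
  File "h.py", line 19, in rectify
    return cv2.warpPerspective(im,H,(2*half*s,2*half*s),flags=cv2.INTER_CUBIC)
           ~~~~~~~~~~~~~~~~~~~^^^^^^^^^^^^^^^^^^^^^^^^^^^^^^^^^^^^^^^^^^^^^^^^
cv2.error: OpenCV(4.12.0) :-1: error: (-5:Bad argument) in function 'warpPerspective'
> Overload resolution failed:
>  - Can't parse 'dsize'. Sequence item with index 0 has a wrong type
>  - Can't parse 'dsize'. Sequence item with index 0 has a wrong type
```

```bash
python3 -c "
import cv2,numpy as np
cv2.imwrite('pics/r.png',np.vstack([cv2.resize(cv2.imread('pics/r1.png'),(600,300)),cv2.resize(cv2.imread('pics/r2.png'),(600,300))]))"
```

```text
[ WARN:0@0.014] global loadsave.cpp:275 findDecoder imread_('pics/r1.png'): can't open/read file: check file path/integrity
Traceback (most recent call last):
cv2.error: OpenCV(4.12.0) /io/opencv/modules/imgproc/src/resize.cpp:4208: error: (-215:Assertion failed) !ssize.empty() in function 'resize'
```

```bash
sed -i 's/(2\*half\*s,2\*half\*s)/(int(2*half*s),)*2/' h.py; cat > meas.py <<'E'
from h import *
T=snapshot("top"); S=snapshot("side")
its=dict(stapler=((249,150),(148,174),8),stamp=((156,200),(161,265),12),large_roll=((224,278),(230,217),25),small_roll=((252,344),(301,197),25),
 long_tray=((195,114),(118,216),10),square_tray=((195,379),(330,280),10),large_dish=((160,299),(236,290),10),small_dish=((222,222),(188,209),10),mug=((178,249),(203,253),0))
tiles=[]
for n,(t,s,z) in its.items():
    a=at("top",t,z); b=at("side",s,z)
    print(n,"top",a[:2].round(),"side",b[:2].round())
    if n=="mug":continue
    tiles.append(np.vstack([rectify(c,im,a[0],a[1],z,60,1.25) for c,im in(("top",T),("side",S))]))
    for c,im in(("top",T),("side",S)):
        r=cv2.GaussianBlur(rectify(c,im,a[0],a[1],z,70,3),(5,5),0).astype(np.float32)
        wood=np.median(r.reshape(-1,3),0)
        k=(np.linalg.norm(r-wood,axis=2)>45).astype(np.uint8)
        m,lab,st,ce=cv2.connectedComponentsWithStats(k)
        j=min((i for i in range(1,m) if st[i,4]>900),key=lambda i:np.hypot(*(ce[i]-210)),default=None)
        if j is None: print(n,c,"none");continue
        pts=np.argwhere(lab==j)[:,::-1].astype(np.float32)
        (u,v),(w,h),an=cv2.minAreaRect(pts)
        e=cv2.boxPoints(((u,v),(w,h),an)); d=max(e[1]-e[0],e[2]-e[1],key=lambda q:np.hypot(*q))
        yaw=np.degrees(np.arctan2(-d[0],-d[1]))%180
        print(" ",c,"xy",(a[0]+70-v/3).round(1),(a[1]+70-u/3).round(1),"size",round(max(w,h)/3),round(min(w,h)/3),"long-axis yaw",round(yaw,1))
cv2.imwrite("pics/r.png",np.vstack([np.hstack(tiles[:4]),np.hstack(tiles[4:])])[:,:,::-1])
E
python3 meas.py
```

```text
stapler top [377. 288.] side [376. 274.]
  top xy 376.9 289.4 size 102 39 long-axis yaw 31.3
  side xy 376.8 300.3 size 124 74 long-axis yaw 31.2
stamp top [650. 147.] side [645. 141.]
  top xy 650.2 150.1 size 49 49 long-axis yaw 52.2
  side xy 657.8 158.4 size 99 54 long-axis yaw 60.3
large_roll top [452. -83.] side [452. -94.]
  top xy 454.3 -82.7 size 61 61 long-axis yaw 51.3
  side xy 453.2 -95.7 size 74 61 long-axis yaw 84.3
small_roll top [ 373. -274.] side [ 371. -284.]
  top xy 371.5 -273.1 size 45 41 long-axis yaw 90.0
  side xy 370.6 -284.0 size 51 41 long-axis yaw 94.1
long_tray top [533. 396.] side [534. 389.]
  top xy 532.4 398.6 size 129 61 long-axis yaw 124.2
  side xy 531.2 389.6 size 136 67 long-axis yaw 124.2
square_tray top [ 539. -383.] side [ 542. -392.]
  top xy 541.0 -382.5 size 73 73 long-axis yaw 87.7
  side xy 540.6 -387.9 size 75 73 long-axis yaw 87.5
large_dish top [ 641. -146.] side [ 639. -149.]
  top xy 638.2 -141.8 size 85 85 long-axis yaw 136.4
  side xy 637.5 -148.1 size 88 85 long-axis yaw 33.0
small_dish top [457.  80.] side [457.  73.]
  top xy 458.0 79.6 size 64 62 long-axis yaw 131.8
  side xy 457.4 73.2 size 71 64 long-axis yaw 90.0
mug top [587.   2.] side [572.  -6.]
```

View pics/r.png

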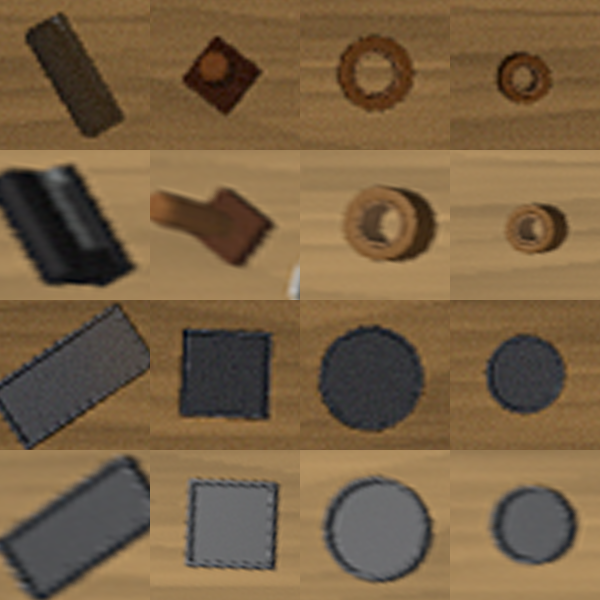

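The crops agree with the descriptions: the grey dish at (160,299) is the large_dish, and the holder and item sizes match. Top and side differ by about 5 mm in y, so I use the mean. I'll start with the stapler at about (377,284), yaw 31.

```bash
cat > go.py <<'E'
import sys
from h import *
# usage: go.py x y z yaw [x y z yaw ...] : shifts from the measured pose in tool axes
s=observe(); p=np.array(s["tool_pos"]); r=s["tcp_rot"]
from scipy.spatial.transform import Rotation as Ro
R=Ro.from_euler("xyz",r,degrees=True)
print("t",round(s["time_s"],2),"tcp",p.round(1),"rot",np.round(r,1),"w",round(s["width"]*92,1),"F",np.round(s["force"],1))
a=[float(v) for v in sys.argv[1:]]
for i in range(0,len(a),4):
    x,y,z,w=a[i:i+4]
    d=R.inv().apply(np.array([x,y,z])-p)/1000
    t=(R.inv()*Ro.from_euler("xyz",[180,0,w],degrees=True)).as_rotvec(degrees=True)
    print("turn",t.round(1).tolist(),"shift",d.round(3).tolist())
E
python3 go.py 400 -400 220 20  480 -150 200 24  480 100 200 28 377 284 180 31
```

```text
t 2.1 tcp [ 186.3 -596.6  226.7] rot [-180.     0.    17.3] w 91.8 F [ 0.5  0.5 -0.8]
turn [-0.0, 0.0, -2.7] shift [0.263, -0.124, 0.007]
turn [-0.0, 0.0, -6.7] shift [0.413, -0.339, 0.027]
turn [-0.0, 0.0, -10.7] shift [0.488, -0.577, 0.027]
turn [-0.0, 0.0, -13.7] shift [0.444, -0.784, 0.047]
```

send_rows(
  deltas=[
    [[0,0,-1,0.06,-0.03,0,-1],[0,0,-1.5,0.12,-0.055,0,-1],[0,0,-2,0.17,-0.08,0.005,-1],[0,0,-2.5,0.22,-0.105,0.005,-1],[0,0,-3,0.27,-0.13,0.01,-1],[0,0,-4,0.31,-0.18,0.015,-1],[0,0,-5,0.345,-0.23,0.02,-1],[0,0,-6,0.38,-0.28,0.025,-1]],
  ],
)

```text
time_s: 3.1
tool_pos: [466.2, -214.1, 201.8]
tcp_rot: [180.0, -0.0, 23.4]
force: [2.1, -0.5, 0.2]
width: 1.001
```

```bash
python3 go.py 480 -150 200 24  480 100 200 28 377 284 180 31
```

```text
t 3.1 tcp [ 466.2 -214.1  201.8] rot [180.   -0.   23.4] w 92.1 F [ 2.1 -0.5  0.2]
turn [0.0, -0.0, -0.6] shift [0.038, -0.053, 0.002]
turn [0.0, -0.0, -4.6] shift [0.137, -0.283, 0.002]
turn [0.0, -0.0, -7.6] shift [0.116, -0.493, 0.022]
```

send_rows(
  deltas=[
    [[0,0,-1,0.038,-0.053,0.002,-1],[0,0,-2,0.063,-0.11,0.002,-1],[0,0,-3,0.088,-0.168,0.002,-1],[0,0,-4,0.112,-0.225,0.002,-1],[0,0,-4.6,0.137,-0.283,0.005,-1],[0,0,-5.5,0.133,-0.343,0.01,-1],[0,0,-6.5,0.127,-0.403,0.015,-1],[0,0,-7.6,0.12,-0.46,0.02,-1]],
  ],
)

```text
time_s: 4.1
tool_pos: [392.8, 257.6, 181.7]
tcp_rot: [180.0, -0.1, 31.0]
force: [0.1, -0.4, -0.3]
width: 0.999
```

```bash
python3 go.py 377 284 90 31 377 284 16 31; python3 -c "
from h import *
print(observe()['qpos'].round())"
```

```text
t 4.1 tcp [392.8 257.6 181.7] rot [ 1.8e+02 -1.0e-01  3.1e+01] w 91.9 F [ 0.1 -0.4 -0.3]
turn [0.0, -0.1, 0.0] shift [-0.0, -0.031, 0.092]
turn [0.0, -0.1, 0.0] shift [-0.0, -0.031, 0.166]
[ -18.   16.  -26.  113.    9.   53. -108.]
```

send_rows(
  deltas=[
    [[0,0,0,0,-0.031,0.03,-1],[0,0,0,0,-0.031,0.08,-1],[0,0,0,0,-0.031,0.12,-1],[0,0,0,0,-0.031,0.15,-1],[0,0,0,0,-0.031,0.166,-1],[0,0,0,0,-0.031,0.166,-1],[0,0,0,0,-0.031,0.166,1],[0,0,0,0,-0.031,0.166,1]],
  ],
  force=20,
)

```text
time_s: 5.1
tool_pos: [377.7, 284.8, 16.8]
tcp_rot: [180.0, -0.2, 31.0]
force: [0.4, -0.9, 0.3]
width: 0.832
```

send_rows(
  deltas=[
    [[0,0,0,0,0,0,1],[0,0,0,0,0,0,1],[0,0,0,0,0,0,1],[0,0,0,0,0,-0.01,1],[0,0,0,0,0,-0.03,1],[0,0,0,0,0,-0.06,1],[0,0,0,0,0,-0.1,1],[0,0,0,0,0,-0.1,1]],
  ],
)

```text
time_s: 6.1
tool_pos: [378.8, 286.0, 119.9]
tcp_rot: [-180.0, -0.5, 31.0]
force: [0.2, 0.1, -0.1]
width: 0.011
```

```bash
python3 go.py 531 395 100 124; python3 -c "
from h import *
T=snapshot('top');S=snapshot('side');p=observe()['tool_pos']
a=rectify('top',T,p[0],p[1],80,100,2);b=rectify('side',S,p[0],p[1],80,100,2)
cv2.imwrite('pics/g1.png',np.hstack([a,b])[:,:,::-1])"
```

```text
t 6.1 tcp [378.8 286.  119.9] rot [-180.    -0.5   31. ] w 1.0 F [ 0.2  0.1 -0.1]
turn [0.4, -0.4, -93.0] shift [0.186, -0.015, 0.022]
```

View pics/g1.png

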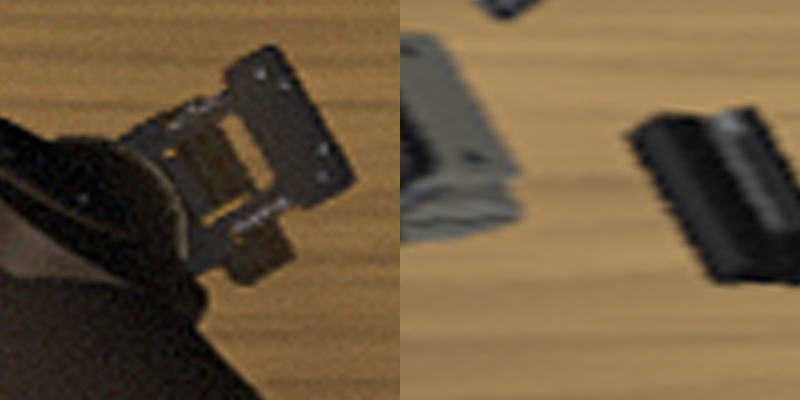

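The fingers are slow (about 0.09 of the opening per row), so the lift came before they shut. The picture shows the stapler still standing on the desk. I'll go back down and wait longer.

send_rows(
  deltas=[
    [[0,0,0,0,0,0,-0.3],[0,0,0,0,0,0,-0.3],[0,0,0,0,0,0,-0.3],[0,0,0,0,0,0,-0.3],[0,0,0,0,0,0,-0.3],[0,0,0,0,0,0,-0.3],[0,0,0,0,0,0,-0.3],[0,0,0,0,0,0,-0.3]],
  ],
)

```text
time_s: 7.2
tool_pos: [377.6, 284.6, 117.3]
tcp_rot: [180.0, -0.3, 31.0]
force: [-0.4, -0.8, 0.2]
width: 0.651
```

```bash
cat > meas1.py <<'E'
from h import *
import sys
c,n,z=sys.argv[1:4]; snapshot(c)
print([(d["position"],at(c,d["position"],float(z)).round(1),d["confidence"]) for d in mark_of(c,n)])
E
python3 meas1.py side stapler 0; python3 go.py 378 284 16 31
```

```text
[([146.0, 176.3], array([384.1, 290.5,   0. ]), 0.66)]
t 7.3 tcp [377.6 284.6 117.3] rot [180.   -0.3  31. ] w 59.5 F [ 0.5 -0.4  0.3]
turn [0.0, -0.3, 0.0] shift [-0.0, 0.001, 0.101]
```

send_rows(
  deltas=[
    [[0,0,0,0.001,-0.001,0.05,-0.3],[0,0,0,0.001,-0.001,0.08,-0.3],[0,0,0,0.001,-0.001,0.101,1],[0,0,0,0.001,-0.001,0.101,1],[0,0,0,0.001,-0.001,0.101,1],[0,0,0,0.001,-0.001,0.101,1],[0,0,0,0.001,-0.001,0.101,1],[0,0,0,0.001,-0.001,0.101,1]],
  ],
  force=20,
)

```text
time_s: 8.3
tool_pos: [378.9, 286.8, 17.2]
tcp_rot: [180.0, -0.4, 31.0]
force: [-1.7, -0.5, 7.1]
width: 0.283
```

```bash
python3 go.py 378 284 16 31
```

```text
t 8.3 tcp [378.9 286.8  17.2] rot [180.   -0.4  31. ] w 26.0 F [-1.7 -0.5  7.1]
turn [0.0, -0.4, 0.0] shift [-0.002, 0.002, 0.001]
```

send_rows(
  deltas=[
    [[0,0,0,0,0,0,1],[0,0,0,0,0,-0.02,1],[0,0,0,0,0,-0.05,1],[0,0,-10,0.02,0,-0.07,1],[0,0,-20,0.05,0,-0.08,1],[0,0,-30,0.08,0,-0.08,1],[0,0,-40,0.11,-0.005,-0.08,1],[0,0,-50,0.14,-0.01,-0.08,1]],
  ],
)

```text
time_s: 9.3
tool_pos: [494.1, 367.2, 98.0]
tcp_rot: [179.7, -0.2, 81.3]
force: [0.2, 0.6, -2.2]
width: 0.28
```

```bash
python3 go.py 531 395 80 124
```

```text
t 9.3 tcp [494.1 367.2  98. ] rot [179.7  -0.2  81.3] w 25.8 F [ 0.2  0.6 -2.2]
turn [0.3, -0.1, -42.7] shift [0.033, 0.032, 0.018]
```

send_rows(
  deltas=[
    [[0,0,-10,0.01,0.008,0,1],[0,0,-20,0.02,0.018,0.005,1],[0,0,-30,0.028,0.026,0.01,1],[0,0,-40,0.033,0.032,0.015,1],[0,0,-43,0.033,0.032,0.018,1],[0,0,-43,0.033,0.032,0.018,1],[0,0,-43,0.033,0.032,0.018,1],[0,0,-43,0.033,0.032,0.018,1]],
  ],
)

```text
time_s: 10.3
tool_pos: [530.9, 394.9, 80.6]
tcp_rot: [179.6, 0.1, 124.3]
force: [-0.1, 0.1, -2.0]
width: 0.285
```

```bash
python3 go.py 531 395 21 124; python3 -c "
from h import *
S=snapshot('side');T=snapshot('top')
a=cv2.resize(S[90:190,150:270],(480,400),interpolation=cv2.INTER_CUBIC)
b=cv2.resize(T[150:250,60:140],(320,400),interpolation=cv2.INTER_CUBIC)
cv2.imwrite('pics/g2.png',np.hstack([a,b])[:,:,::-1])"
```

```text
t 10.3 tcp [530.9 394.9  80.6] rot [1.796e+02 1.000e-01 1.243e+02] w 26.2 F [-0.1  0.1 -2. ]
turn [0.4, 0.1, 0.3] shift [0.0, -0.0, 0.06]
```

View pics/g2.png

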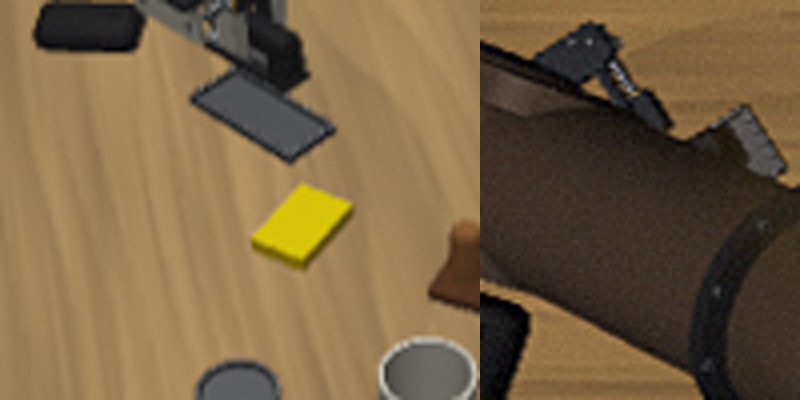

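The side crop shows the gripper, with the stapler, above the tray and displaced by its height. I'll check the projection numerically before lowering.

```bash
python3 -c "
from h import *
p=observe()['tool_pos']
for z in (10,64,80.6,110): 
  u=proj('side',np.array([p[0],p[1],z])); print(z,u.round(1),'crop xy',((u[1]-150)*4).round(),((u[0]-90)*4).round())
R=np.array([np.cos(np.radians(124)),np.sin(np.radians(124)),0])
for s in(-50,50):
  for z in (64,110):
    u=proj('side',np.array([p[0],p[1],z])+s*R); print(s,z,((u[1]-150)*4).round(),((u[0]-90)*4).round())
"
```

```text
10 [117.1 214.7] crop xy 259.0 108.0
64 [104.3 213.4] crop xy 254.0 57.0
80.6 [100.3 213. ] crop xy 252.0 41.0
110 [ 92.9 212.2] crop xy 249.0 11.0
-50 64 295.0 82.0
-50 110 292.0 36.0
50 64 213.0 33.0
50 110 208.0 -12.0
```

send_rows(
  deltas=[
    [[0,0,0,0,0,0.02,1],[0,0,0,0,0,0.035,1],[0,0,0,0,0,0.048,1],[0,0,0,0,0,0.056,1],[0,0,0,0,0,0.06,1],[0,0,0,0,0,0.06,1],[0,0,0,0,0,0.06,1],[0,0,0,0,0,0.06,1]],
  ],
)

```text
time_s: 11.4
tool_pos: [531.4, 395.3, 20.8]
tcp_rot: [179.6, 0.1, 124.3]
force: [-0.3, 1.1, -0.2]
width: 0.28
```

```bash
python3 go.py 531 395 20 124
```

```text
t 11.4 tcp [531.4 395.3  20.8] rot [1.796e+02 1.000e-01 1.243e+02] w 25.7 F [-0.3  1.1 -0.2]
turn [0.4, 0.1, 0.3] shift [-0.0, -0.0, 0.001]
```

send_rows(
  deltas=[
    [[0,0,0,0,0,0,-0.3],[0,0,0,0,0,0,-0.3],[0,0,0,0,0,0,-0.3],[0,0,0,0,0,0,-0.3],[0,0,0,0,0,-0.03,-0.3],[0,0,0,0,0,-0.08,-0.3],[0,0,0,0,0,-0.13,-0.3],[0,0,0,0,0,-0.15,-0.3]],
  ],
)

```text
time_s: 12.4
tool_pos: [531.0, 396.1, 174.2]
tcp_rot: [179.4, 0.0, 124.3]
force: [-0.0, 0.1, -0.3]
width: 0.649
```

```bash
python3 go.py 600 270 150 110 650 146 150 103 650 146 25 103
```

```text
t 12.4 tcp [531.  396.1 174.2] rot [179.4   0.  124.3] w 59.7 F [-0.   0.1 -0.3]
turn [0.6, -0.1, 14.3] shift [-0.143, -0.014, 0.024]
turn [0.6, -0.1, 21.3] shift [-0.274, -0.043, 0.024]
turn [0.6, -0.1, 21.3] shift [-0.274, -0.044, 0.149]
```

send_rows(
  deltas=[
    [[0,0,4,-0.05,-0.008,0.005,-0.3],[0.5,0,8,-0.1,-0.016,0.01,-0.3],[0.5,0,12,-0.15,-0.024,0.015,-0.3],[0.6,0,16,-0.2,-0.032,0.02,-0.3],[0.6,0,19,-0.245,-0.038,0.024,-0.3],[0.6,0,21,-0.274,-0.043,0.024,-0.3],[0.6,0,21,-0.274,-0.043,0.024,-0.3],[0.6,0,21,-0.274,-0.043,0.024,-0.3]],
  ],
)

```text
time_s: 13.4
tool_pos: [649.2, 147.5, 149.9]
tcp_rot: [-180.0, -0.2, 103.4]
force: [-0.0, 1.3, 1.0]
width: 0.649
```

```bash
python3 go.py 650 146 25 103; python3 -c "
from h import *
S=snapshot('side');T=snapshot('top')
a=cv2.resize(S[90:190,180:300],(480,400),interpolation=cv2.INTER_CUBIC)
b=cv2.resize(T[140:240,70:150],(320,400),interpolation=cv2.INTER_CUBIC)
cv2.imwrite('pics/g3.png',np.hstack([a,b])[:,:,::-1])"
```

```text
t 13.4 tcp [649.2 147.5 149.9] rot [-180.    -0.2  103.4] w 59.7 F [-0.   1.3  1. ]
turn [-0.0, -0.2, 0.4] shift [-0.002, 0.0, 0.125]
```

View pics/g3.png

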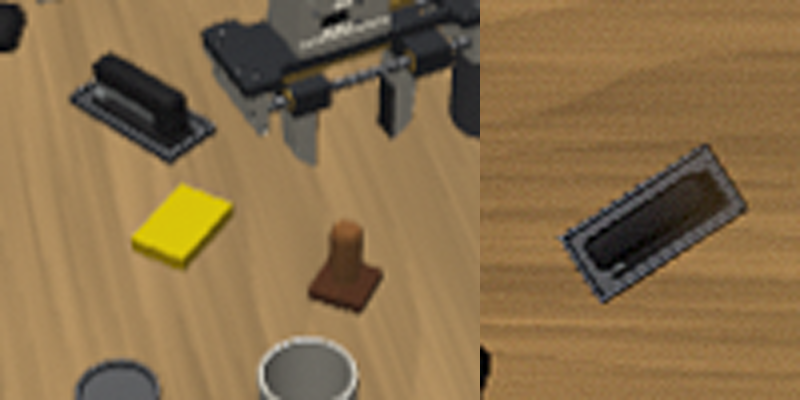

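The stapler sits inside its tray, in both the side crop (about (140,110)) and the top crop. Next is the stamp.

send_rows(
  deltas=[
    [[0,0,0.4,-0.001,0,0.04,-0.3],[0,0,0.4,-0.001,0,0.08,-0.3],[0,0,0.4,-0.001,0,0.11,-0.3],[0,0,0.4,-0.001,0,0.125,-0.3],[0,0,0.4,-0.001,0,0.125,1],[0,0,0.4,-0.001,0,0.125,1],[0,0,0.4,-0.001,0,0.125,1],[0,0,0.4,-0.001,0,0.125,1]],
  ],
  force=20,
)

```text
time_s: 14.5
tool_pos: [649.9, 147.5, 26.0]
tcp_rot: [179.9, -0.2, 103.0]
force: [0.3, 0.4, 4.3]
width: 0.278
```

send_rows(
  deltas=[
    [[0,0,0,0,0,0,1],[0,0,0,0,0,0,1],[0,0,0,0,0,0,1],[0,0,0,0,0,0,1],[0,0,0,0,0,0,1],[0,0,0,0,0,0,1],[0,0,0,0,0,0,1],[0,0,0,0,0,0,1]],
  ],
)

```text
time_s: 15.5
tool_pos: [649.9, 147.4, 26.0]
tcp_rot: [179.9, -0.2, 103.0]
force: [-0.7, -0.7, 1.9]
width: 0.281
```

```bash
python3 go.py 700 50 190 85 680 -120 190 75  541 -385 190 51
```

```text
t 15.5 tcp [649.9 147.4  26. ] rot [179.9  -0.2 103. ] w 25.9 F [-0.7 -0.7  1.9]
turn [0.1, -0.2, 18.0] shift [-0.106, 0.027, -0.164]
turn [0.1, -0.2, 28.0] shift [-0.267, -0.031, -0.165]
turn [0.0, -0.2, 52.0] shift [-0.494, -0.226, -0.166]
```

send_rows(
  deltas=[
    [[0,0,0,0,0,-0.03,1],[0,0,0,0,0,-0.08,1],[0,0,0,0,0,-0.125,1],[0,0,4,-0.03,0,-0.15,1],[0,0,8,-0.07,-0.01,-0.15,1],[0,0,14,-0.12,-0.025,-0.15,1],[0,0,20,-0.17,-0.045,-0.15,1],[0,0,26,-0.22,-0.07,-0.15,1]],
  ],
)

```text
time_s: 16.5
tool_pos: [631.0, -84.6, 175.1]
tcp_rot: [180.0, -0.2, 76.9]
force: [0.9, -0.3, -0.4]
width: 0.274
```

```bash
python3 go.py 541 -385 160 51
```

```text
t 16.5 tcp [631.  -84.6 175.1] rot [180.   -0.2  76.9] w 25.2 F [ 0.9 -0.3 -0.4]
turn [-0.0, -0.2, 25.9] shift [-0.313, -0.019, 0.014]
```

send_rows(
  deltas=[
    [[0,0,4,-0.05,-0.003,0.005,1],[0,0,8,-0.105,-0.006,0.01,1],[0,0,12,-0.16,-0.01,0.014,1],[0,0,16,-0.215,-0.013,0.014,1],[0,0,20,-0.265,-0.016,0.014,1],[0,0,24,-0.3,-0.019,0.04,1],[0,0,26.2,-0.313,-0.019,0.065,1],[0,0,26.2,-0.313,-0.019,0.075,1]],
  ],
)

```text
time_s: 17.5
tool_pos: [540.0, -385.7, 97.0]
tcp_rot: [-179.8, -0.2, 50.6]
force: [0.1, 0.3, -0.9]
width: 0.278
```

```bash
python3 go.py 541 -385 30 50.6; python3 -c "
from h import *
S=snapshot('side');T=snapshot('top')
a=cv2.resize(S[240:340,220:340],(480,400),interpolation=cv2.INTER_CUBIC)
b=cv2.resize(T[140:240,340:420],(320,400),interpolation=cv2.INTER_CUBIC)
cv2.imwrite('pics/g4.png',np.hstack([a,b])[:,:,::-1])"
```

```text
t 17.5 tcp [ 540.  -385.7   97. ] rot [-179.8   -0.2   50.6] w 25.6 F [ 0.1  0.3 -0.9]
turn [-0.2, -0.2, -0.0] shift [0.001, 0.001, 0.067]
```

View pics/g4.png

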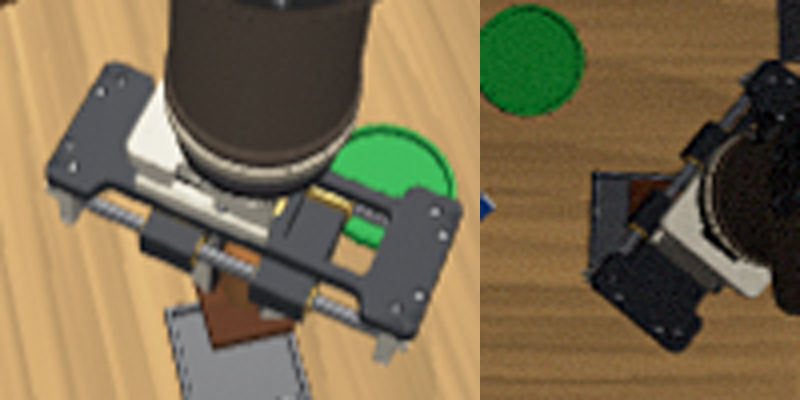

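```bash
python3 -c "
from h import *
f=lambda x,y,z:at('side',(240+y/4,220+x/4),z)
for z in(71,83):
  a=f(215,348,z);b=f(296,330,z);d=b-a;print(z,a.round(1),b.round(1),np.degrees(np.arctan2(d[1],d[0])).round(1),np.hypot(*d[:2]).round(1))
q=[at('side',(r/1.5625,c/1.5625),10) for c,r in((409,495),(454,489),(464,535),(417,541))]
for i in range(4):
  d=q[(i+1)%4]-q[i];print(q[i].round(1),np.degrees(np.arctan2(d[1],d[0])).round(1),np.hypot(*d[:2]).round(1))
d=at('top',(140+180/4,340+(630-480)/4),83);print(d)
"
```

```text
71 [ 521.9 -406.1   71. ] [ 566.5 -406.8   71. ] -0.9 44.6
83 [ 520.2 -410.9   83. ] [ 564.2 -411.6   83. ] -0.9 44.0
[ 509.9 -351.4   10. ] -5.8 67.7
[ 577.3 -358.2   10. ] -95.2 69.9
[ 571.  -427.8   10. ] 173.5 67.3
[ 504.1 -420.2   10. ] 85.1 69.1
[ 563.82034887 -358.1114544    83.        ]
```

```bash
python3 go.py 538.5 -388 29.5 49
```

```text
t 17.6 tcp [ 541.4 -383.3   97.9] rot [-179.8   -0.2   50.8] w 25.5 F [ 0.4  0.3 -0.2]
turn [-0.2, -0.2, 1.8] shift [-0.006, 0.001, 0.068]
```

send_rows(
  deltas=[
    [[0,0,1.8,-0.005,0.001,0.01,1],[0,0,1.8,-0.005,0.001,0.03,1],[0,0,1.8,-0.005,0.001,0.045,1],[0,0,1.8,-0.005,0.001,0.055,1],[0,0,1.8,-0.005,0.001,0.062,1],[0,0,1.8,-0.005,0.001,0.067,1],[0,0,1.8,-0.005,0.001,0.067,1],[0,0,1.8,-0.005,0.001,0.067,1]],
  ],
)

```text
time_s: 18.6
tool_pos: [539.3, -387.6, 31.3]
tcp_rot: [-179.8, -0.2, 49.0]
force: [-0.7, 0.0, -0.9]
width: 0.278
```

```bash
python3 go.py 538.5 -387.5 29 49
```

```text
t 18.6 tcp [ 539.3 -387.6   31.3] rot [-179.8   -0.2   49. ] w 25.6 F [-0.7  0.  -0.9]
turn [-0.2, -0.2, -0.0] shift [-0.0, -0.001, 0.002]
```

Down 2 mm more, then release, let the fingers open, and rise.

send_rows(
  deltas=[
    [[0,0,0,0,0,0.002,1],[0,0,0,0,0,0.002,1],[0,0,0,0,0,0.002,-0.3],[0,0,0,0,0,0.002,-0.3],[0,0,0,0,0,0.002,-0.3],[0,0,0,0,0,0.002,-0.3],[0,0,0,0,0,0.002,-0.3],[0,0,0,0,0,-0.03,-0.3]],
  ],
)

```text
time_s: 19.6
tool_pos: [537.5, -387.0, 59.3]
tcp_rot: [-179.6, -0.2, 49.0]
force: [0.9, -0.9, -0.4]
width: 0.652
```

```bash
python3 go.py 538 -388 150 49 453 -86 120 33
```

```text
t 19.6 tcp [ 537.5 -387.    59.3] rot [-179.6   -0.2   49. ] w 60.0 F [ 0.9 -0.9 -0.4]
turn [-0.4, -0.2, -0.0] shift [-0.0, 0.0, -0.091]
turn [-0.5, -0.1, 16.0] shift [0.172, -0.262, -0.058]
```

send_rows(
  deltas=[
    [[0,0,0,0,0,-0.05,-1],[0,0,0,0.01,-0.02,-0.085,-1],[0,0,3,0.04,-0.06,-0.085,-1],[0,0,7,0.07,-0.11,-0.085,-1],[0,0,11,0.105,-0.16,-0.08,-1],[0,0,14,0.14,-0.21,-0.07,-1],[0,0,16,0.172,-0.262,-0.058,-1],[0,0,16,0.172,-0.262,-0.058,-1]],
  ],
)

```text
time_s: 20.6
tool_pos: [451.1, -81.1, 119.7]
tcp_rot: [-179.4, -0.0, 33.4]
force: [0.3, -0.2, -0.5]
width: 1.0
```

```bash
python3 go.py 453 -86 10 33; python3 -c "
from h import *
S=snapshot('side');T=snapshot('top')
a=cv2.resize(S[290:365,230:330],(400,300),interpolation=cv2.INTER_CUBIC)
b=cv2.resize(T[150:225,330:430],(400,300),interpolation=cv2.INTER_CUBIC)
cv2.imwrite('pics/g5.png',np.hstack([a,b])[:,:,::-1])"
```

```text
t 20.6 tcp [451.1 -81.1 119.7] rot [-179.4   -0.    33.4] w 92.0 F [ 0.3 -0.2 -0.5]
turn [-0.6, -0.0, 0.4] shift [-0.001, 0.006, 0.11]
```

View pics/g5.png

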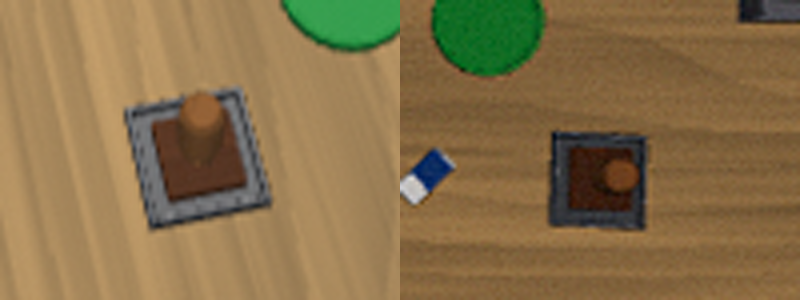

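The stamp stands inside the square tray, with clear floor on all sides in both crops. Next is the large roll.

send_rows(
  deltas=[
    [[-0.6,0,0.4,0,0.005,0.04,-1],[-0.6,0,0.4,0,0.005,0.075,-1],[-0.6,0,0.4,0,0.005,0.1,-1],[-0.6,0,0.4,0,0.005,0.11,-1],[-0.6,0,0.4,0,0.005,0.11,1],[-0.6,0,0.4,0,0.005,0.11,1],[-0.6,0,0.4,0,0.005,0.11,1],[-0.6,0,0.4,0,0.005,0.11,1]],
  ],
  force=20,
)

```text
time_s: 21.7
tool_pos: [455.8, -89.0, 10.7]
tcp_rot: [179.8, -0.1, 32.7]
force: [-0.9, 0.4, 4.8]
width: 0.644
```

send_rows(
  deltas=[
    [[0,0,0,0,0,0,1],[0,0,0,0,0,0,1],[0,0,0,0,0,0,1],[0,0,0,0,0,0,1],[0,0,0,0,0,0,1],[0,0,0,0,0,0,1],[0,0,0,0,0,0,1],[0,0,0,0,0,0,1]],
  ],
)

```text
time_s: 22.7
tool_pos: [455.9, -89.1, 10.8]
tcp_rot: [179.8, -0.1, 32.7]
force: [-0.7, -0.7, 3.2]
width: 0.648
```

```bash
python3 go.py 453 -86 120 33 638 -146 120 112 638 -146 120 77
```

```text
t 22.7 tcp [455.9 -89.1  10.8] rot [ 1.798e+02 -1.000e-01  3.270e+01] w 59.6 F [-0.7 -0.7  3.2]
turn [0.2, -0.1, -0.3] shift [-0.001, -0.004, -0.109]
turn [0.3, 0.0, -79.3] shift [0.123, 0.147, -0.108]
turn [0.2, -0.0, -44.3] shift [0.123, 0.147, -0.108]
```

send_rows(
  deltas=[
    [[0,0,0,0,0,-0.01,1],[0,0,0,0,0,-0.04,1],[0,0,0,0,0,-0.08,1],[0,0,-9,0.02,0.025,-0.11,1],[0,0,-18,0.05,0.06,-0.11,1],[0,0,-27,0.08,0.095,-0.11,1],[0,0,-36,0.105,0.125,-0.11,1],[0,0,-45,0.123,0.147,-0.11,1]],
  ],
)

```text
time_s: 23.7
tool_pos: [639.6, -146.6, 121.8]
tcp_rot: [179.8, 0.0, 78.0]
force: [0.2, 0.6, -0.3]
width: 0.646
```

```bash
python3 go.py 638 -146 70 90
```

```text
t 23.7 tcp [ 639.6 -146.6  121.8] rot [179.8   0.   78. ] w 59.5 F [ 0.2  0.6 -0.3]
turn [0.2, 0.1, -12.0] shift [0.0, -0.002, 0.052]
```

send_rows(
  deltas=[
    [[0.2,0,-8,0,-0.002,0.02,1],[0.2,0,-12,0.001,-0.002,0.045,1],[0.2,0,-12,0.001,-0.002,0.06,1],[0.2,0,-12,0.001,-0.002,0.06,1],[0.2,0,-12,0.001,-0.002,0.06,1],[0.2,0,-12,0.001,-0.002,0.06,1],[0.2,0,-12,0.001,-0.002,0.06,1],[0.2,0,-12,0.001,-0.002,0.06,1]],
  ],
)

```text
time_s: 24.7
tool_pos: [638.1, -145.4, 62.2]
tcp_rot: [180.0, 0.1, 90.0]
force: [0.6, -0.4, -0.6]
width: 0.645
```

```bash
python3 go.py 638 -145 14.5 90; python3 -c "
from h import *
S=snapshot('side');T=snapshot('top')
a=cv2.resize(S[190:265,240:340],(400,300),interpolation=cv2.INTER_CUBIC)
b=cv2.resize(T[120:195,250:350],(400,300),interpolation=cv2.INTER_CUBIC)
cv2.imwrite('pics/g6.png',np.hstack([a,b])[:,:,::-1])"
```

```text
t 24.7 tcp [ 638.1 -145.4   62.2] rot [1.8e+02 1.0e-01 9.0e+01] w 59.4 F [ 0.6 -0.4 -0.6]
turn [0.0, 0.1, -0.0] shift [0.0, -0.0, 0.048]
```

View pics/g6.png

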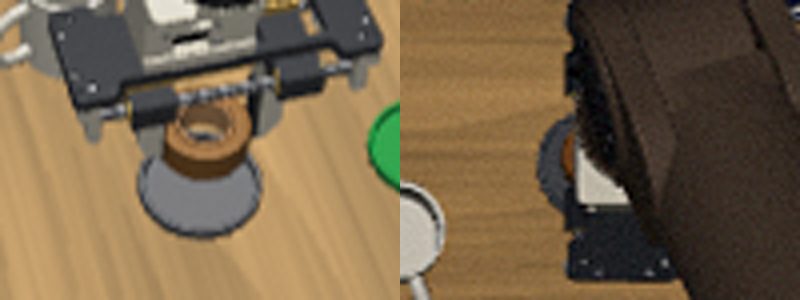

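```bash
python3 -c "
from h import *
print(at('side',(190+124/4,240+206/4),76.4).round(1), 'dish',at('side',(190+186/4,240+200/4),9).round(1), at('top',(120+168/4,250+(538-400)/4),10).round(1))
"
```

```text
[ 639.  -149.4   76.4] dish [ 638.9 -150.2    9. ] [ 635.  -102.5   10. ]
```

send_rows(
  deltas=[
    [[0,0,0,0,0,0.015,1],[0,0,0,0,0,0.03,1],[0,0,0,0,0,0.04,1],[0,0,0,0,0,0.046,1],[0,0,0,0,0,0.049,1],[0,0,0,0,0,0.049,1],[0,0,0,0,0,0.049,1],[0,0,0,0,0,0.049,1]],
  ],
)

```text
time_s: 25.8
tool_pos: [637.6, -145.3, 13.7]
tcp_rot: [-180.0, 0.1, 90.0]
force: [-4.5, 0.3, 7.4]
width: 0.65
```

```bash
python3 go.py 638 -145 14 90
```

```text
t 25.8 tcp [ 637.6 -145.3   13.7] rot [-1.8e+02  1.0e-01  9.0e+01] w 59.8 F [-4.5  0.3  7.4]
turn [-0.0, 0.1, -0.0] shift [0.0, 0.0, -0.0]
```

send_rows(
  deltas=[
    [[0,0,0,0,0,0,-1],[0,0,0,0,0,0,-1],[0,0,0,0,0,0,-1],[0,0,0,0,0,0,-1],[0,0,0,0,0,-0.03,-1],[0,0,0,0,0,-0.08,-1],[0,0,0,0,0,-0.12,-1],[0,0,0,0,0,-0.13,-1]],
  ],
)

```text
time_s: 26.8
tool_pos: [639.3, -144.9, 146.8]
tcp_rot: [179.8, 0.1, 90.0]
force: [-0.9, 0.1, -0.7]
width: 1.001
```

```bash
python3 go.py 371 -278 120 53
```

```text
t 26.8 tcp [ 639.3 -144.9  146.8] rot [1.798e+02 1.000e-01 9.000e+01] w 92.1 F [-0.9  0.1 -0.7]
turn [0.3, 0.0, 37.0] shift [-0.133, -0.268, 0.026]
```

send_rows(
  deltas=[
    [[0,0,6,-0.02,-0.045,0,-0.5],[0,0,12,-0.045,-0.09,0,-0.5],[0,0,18,-0.07,-0.14,0.005,-0.5],[0,0,24,-0.095,-0.19,0.01,-0.5],[0,0,30,-0.12,-0.24,0.02,-0.5],[0.3,0,36,-0.133,-0.268,0.026,-0.5],[0.3,0,37,-0.133,-0.268,0.026,-0.5],[0.3,0,37,-0.133,-0.268,0.026,-0.5]],
  ],
)

```text
time_s: 27.8
tool_pos: [372.0, -277.4, 119.9]
tcp_rot: [180.0, 0.0, 53.0]
force: [-0.1, -0.1, -0.1]
width: 0.75
```

```bash
python3 go.py 371 -278 11 53; python3 -c "
from h import *
S=snapshot('side');T=snapshot('top')
a=cv2.resize(S[190:265,240:340],(400,300),interpolation=cv2.INTER_CUBIC)
b=cv2.resize(T[120:195,250:350],(400,300),interpolation=cv2.INTER_CUBIC)
c=cv2.resize(S[265:340,150:250],(400,300),interpolation=cv2.INTER_CUBIC)
d=cv2.resize(T[215:290,290:390],(400,300),interpolation=cv2.INTER_CUBIC)
cv2.imwrite('pics/g7.png',np.vstack([np.hstack([a,b]),np.hstack([c,d])])[:,:,::-1])"
```

```text
t 27.8 tcp [ 372.  -277.4  119.9] rot [180.   0.  53.] w 69.0 F [-0.1 -0.1 -0.1]
turn [0.0, 0.0, 0.0] shift [-0.001, -0.0, 0.109]
```

View pics/g7.png

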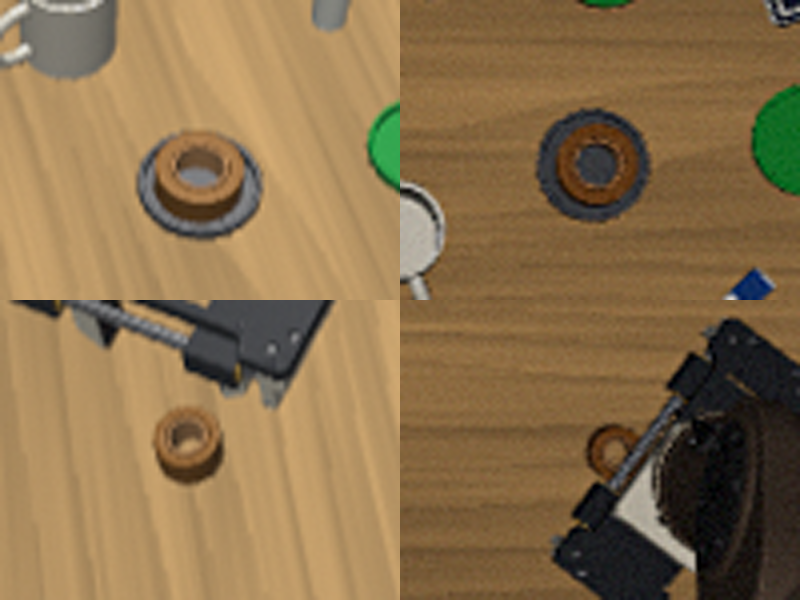

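The large roll lies flat inside the grey dish, centred in both views. The small roll, bottom left at (188,440), hasn't moved, so I'll grasp it.

send_rows(
  deltas=[
    [[0,0,0,0,-0.001,0.04,-0.5],[0,0,0,0,-0.001,0.075,-0.5],[0,0,0,0,-0.001,0.1,-0.5],[0,0,0,0,-0.001,0.109,-0.5],[0,0,0,0,-0.001,0.109,1],[0,0,0,0,-0.001,0.109,1],[0,0,0,0,-0.001,0.109,1],[0,0,0,0,-0.001,0.109,1]],
  ],
  force=20,
)

```text
time_s: 28.9
tool_pos: [372.1, -276.8, 11.7]
tcp_rot: [179.9, 0.0, 53.1]
force: [-1.6, 0.4, 6.5]
width: 0.427
```

send_rows(
  deltas=[
    [[0,0,0,0,0,0,1],[0,0,0,0,0,0,1],[0,0,0,0,0,0,1],[0,0,0,0,0,0,1],[0,0,0,0,0,-0.02,1],[0,0,0,0,0,-0.06,1],[0,0,0,0,0,-0.1,1],[0,0,0,0,0,-0.11,1]],
  ],
)

```text
time_s: 29.9
tool_pos: [373.1, -277.2, 123.7]
tcp_rot: [179.7, 0.0, 53.1]
force: [0.6, 0.8, -1.1]
width: 0.428
```

```bash
python3 go.py 458 77 100 90
```

```text
t 29.9 tcp [ 373.1 -277.2  123.7] rot [179.7   0.   53.1] w 39.4 F [ 0.6  0.8 -1.1]
turn [0.3, 0.1, -36.9] shift [0.334, -0.145, 0.023]
```

send_rows(
  deltas=[
    [[0,0,-4,0.04,-0.017,0,1],[0,0,-9,0.09,-0.039,0,1],[0,0,-14,0.14,-0.061,0,1],[0,0,-20,0.19,-0.083,0,1],[0,0,-26,0.24,-0.104,0.005,1],[0,0,-31,0.285,-0.124,0.015,1],[0.3,0,-36,0.32,-0.14,0.025,1],[0.3,0,-37,0.334,-0.145,0.04,1]],
  ],
)

```text
time_s: 30.9
tool_pos: [458.0, 79.6, 82.2]
tcp_rot: [-179.9, -0.0, 90.4]
force: [0.6, -0.6, -0.4]
width: 0.431
```

```bash
python3 go.py 458 77 62 90
```

```text
t 30.9 tcp [458.   79.6  82.2] rot [-179.9   -0.    90.4] w 39.7 F [ 0.6 -0.6 -0.4]
turn [-0.1, -0.0, 0.4] shift [-0.003, 0.0, 0.02]
```

send_rows(
  deltas=[
    [[0,0,0.4,-0.002,0,0.01,1],[0,0,0.4,-0.002,0,0.02,1],[0,0,0.4,-0.002,0,0.03,1],[0,0,0.4,-0.002,0,0.03,1],[0,0,0.4,-0.002,0,0.03,1],[0,0,0.4,-0.002,0,0.03,1],[0,0,0.4,-0.002,0,0.03,1],[0,0,0.4,-0.002,0,0.03,1]],
  ],
)

```text
time_s: 31.9
tool_pos: [458.0, 77.6, 52.3]
tcp_rot: [-180.0, -0.0, 90.0]
force: [0.3, -0.4, -0.9]
width: 0.427
```

```bash
python3 go.py 458 77 15 90; python3 -c "
from h import *
S=snapshot('side');T=snapshot('top')
a=cv2.resize(S[150:225,160:260],(400,300),interpolation=cv2.INTER_CUBIC)
b=cv2.resize(T[185:260,170:270],(400,300),interpolation=cv2.INTER_CUBIC)
cv2.imwrite('pics/g8.png',np.hstack([a,b])[:,:,::-1])"
```

```text
t 31.9 tcp [458.   77.6  52.3] rot [-180.   -0.   90.] w 39.3 F [ 0.3 -0.4 -0.9]
turn [-0.0, -0.0, -0.0] shift [-0.001, -0.0, 0.037]
```

View pics/g8.png

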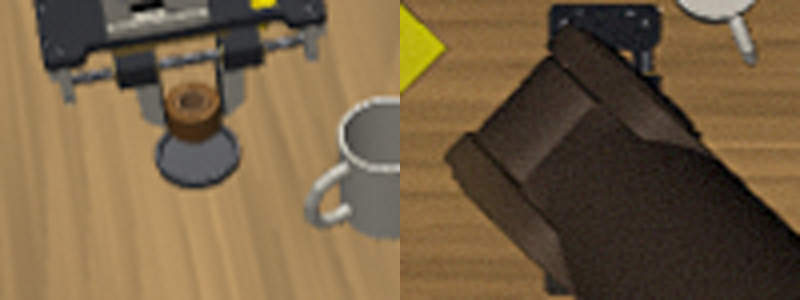

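```bash
python3 -c "
from h import *
print(at('side',(150+102/4,160+193/4),65.6).round(1), 'dish',at('side',(150+154/4,160+198/4),9).round(1))
"
```

```text
[459.7  70.4  65.6] dish [458.4  71.6   9. ]
```

send_rows(
  deltas=[
    [[0,0,0,0,0,0.012,1],[0,0,0,0,0,0.022,1],[0,0,0,0,0,0.03,1],[0,0,0,0,0,0.035,1],[0,0,0,0,0,0.038,1],[0,0,0,0,0,0.038,1],[0,0,0,0,0,0.038,1],[0,0,0,0,0,0.038,1]],
  ],
)

```text
time_s: 33.0
tool_pos: [457.7, 77.8, 14.3]
tcp_rot: [-179.9, -0.0, 90.0]
force: [-3.7, 1.0, 5.1]
width: 0.424
```

```bash
python3 go.py 458 77 15 90
```

```text
t 33.0 tcp [457.7  77.8  14.3] rot [-179.9   -0.    90. ] w 39.0 F [-3.7  1.   5.1]
turn [-0.1, -0.0, -0.0] shift [-0.001, 0.0, -0.001]
```

send_rows(
  deltas=[
    [[0,0,0,0,0,0,-0.5],[0,0,0,0,0,0,-0.5],[0,0,0,0,0,0,-0.5],[0,0,0,0,0,0,-0.5],[0,0,0,0,0,-0.03,-0.5],[0,0,0,0,0,-0.08,-0.5],[0,0,0,0,0,-0.13,-0.5],[0,0,0,0,0,-0.19,-0.5]],
  ],
)

```text
time_s: 34.0
tool_pos: [457.3, 77.5, 205.6]
tcp_rot: [-179.9, -0.0, 90.0]
force: [1.4, -0.5, -0.3]
width: 0.748
```

send_rows(
  deltas=[
    [[0,0,0,-0.03,0,0,-0.5],[0,0,0,-0.07,0,0,-0.5],[0,0,0,-0.12,0,0,-0.5],[0,0,0,-0.17,0,0,-0.5],[0,0,0,-0.22,0,0,-0.5],[0,0,0,-0.27,0,0,-0.5],[0,0,0,-0.31,0,0,-0.5],[0,0,0,-0.31,0,0,-0.5]],
  ],
)

```text
time_s: 35.0
tool_pos: [456.4, -236.1, 204.9]
tcp_rot: [-179.8, 0.0, 89.6]
force: [-0.4, 0.9, 0.7]
width: 0.749
```

```bash
python3 go.py; python3 -c "
from h import *
S=snapshot('side');T=snapshot('top')
cv2.imwrite('pics/g9.png',np.vstack([cv2.resize(T[130:250,80:400],(800,300)),cv2.resize(S[90:350,150:350],(390,300)).repeat(1,0) if 0 else np.hstack([cv2.resize(S[90:190,150:283],(400,300)),cv2.resize(S[190:350,140:353],(400,300))])])[:,:,::-1])
for c in('top','side'):
  if c=='top':T=snapshot(c)
  print(c,mark_of(c,'mug')[:1])"
```

```text
t 35.0 tcp [ 456.4 -236.1  204.9] rot [-179.8    0.    89.6] w 68.9 F [-0.4  0.9  0.7]
top [{'position': [179.4, 248.2], 'confidence': 0.81}]
side [{'position': [198.6, 254.9], 'confidence': 0.58}]
```

View pics/g9.png

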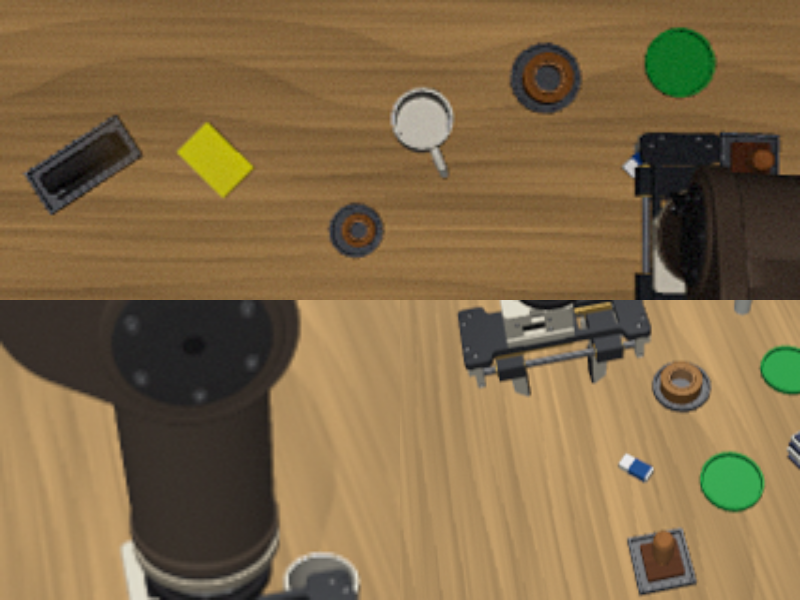

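In the top crop, all four items lie inside their holders: stapler at (84,165), small roll (357,230), large roll (546,77) and stamp (750,158). The mug is at full-frame pixel (178,249), the same as at the start. The gripper is clear of everything, so I'm handing in.

```bash
python3 -c "
from bench import *
print(close_job())"
```

```text
the job is handed in; nothing more can be done
None
```

All four items are in their dark grey holders, placed in the order you listed: stapler, stamp, large roll (in the grey dish, not the green ones), small roll. I handed the job in at about 35 s of the 118 s allowed.

- **First grasp missed:** I lifted before the slow fingers had shut on the stapler. It stayed in place on the desk, and the second grasp held.
- **Last checks:** the final pictures show each item upright and inside its rim. The side view of the small roll and stapler was blocked by the arm at the end. The small roll was checked from above only after release, and the stapler was seen in its tray from both cameras right after placing.
- **Mug:** by eye it stands at the same pixel as at the start. The network's mark for it moved by up to about 4 pixels, which I took as noise.
- **Forces:** the highest I read was about 7 N, at the ends of moves. I didn't read the force during moves.
- **Camera disagreement:** the top and side views differed by about 5 mm in y throughout. I used the mean, which was well within the holders' clearances.

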